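# Put the hall torch on charge with its isolator switch

### The arm

A 6-joint arm with a two-finger parallel gripper is mounted at the origin on the work surface. World frame = base frame: x ahead of the robot, y to its left, z up, the work surface at z = 0. Lengths are in m, angles in degrees, forces in N, time in s.
With the tool pointing down it reaches from about 0.25 to 0.85 m from the base axis. Payload 12.5 kg.
Tool frame: the origin (TCP) lies at the very end of the fingers, on their centre line; the grasp point (between the pads) lies ctrl.tcp_to_grasp behind it (ctrl.tcp_to_grasp is the distance from the TCP to the grasp point, in m); z points along the fingers, y is the line along which they close (so a half turn about z gives the same grasp; the last joint's range is limited). The gripper opens to 93 mm and grips with 3 to 60 N. Pads are 15 mm wide; open, the fingers measure 128 mm over their backs; the gripper's body (75 mm by 188 mm) begins 65 mm behind the grasp point.
Start: joints at [58.407, 20.094, 94.641, -0, 65.266, -4.847], TCP at [0.247, 0.491, 0.219] pointing down, gripper open.
Joint ranges: [-157.81, 157.81], [-45, 120.19], [0.68, 151.7], [-89.99, 269.99], [4.06, 180], [-164.3, 164.3]. Speed limits (degrees/s): [127.2, 127.2, 159.86, 180, 180, 180].

### API

Orientations are given as [roll, pitch, yaw] about the fixed x, y, z axes, in that order (R = Rz(yaw) Ry(pitch) Rx(roll)).
In Python, from plant import ctrl gives the robot as it stands. The module is installed in compiled form; this text tells all that it offers. Calls block until the motion is done:
- ctrl.reach(position, orientation): joint-space move of the TCP to a pose.
- ctrl.line_to(position, rate=0.15, frame=None, threshold=None): straight line of the TCP; frame=None keeps the orientation; rate is the mean speed in m/s. With threshold (N) it stops when the force on the tool has changed by that much, and returns True; else False.
- ctrl.move_joints(angles): joint-space move.
- ctrl.move_gripper(opening, grasp_force=None): finger opening in m; grasp_force is the grip in N (None keeps the last); returns when the fingers have stopped.
- ctrl.sleep(seconds).
- ctrl.ik(position, orientation): joint angles nearest the present ones, or None.
- ctrl.read_state(): the state.
- ctrl.grab_frame(name): name is "scene" or "top"; returns (picture, depth): 384x512x3 uint8, red, green, blue; 384x512 float32, m along the optical axis (not along the pixel's ray), 0 where there is no reading.
- ctrl.camera_params(name): a dict with "fx", "fy", "cx", "cy" (pixels), "rvec" (rotation vector, rad) and "tvec" (3), from world to camera coordinates, as OpenCV has them. Camera axes: x right, y down, z forward; pixel columns grow to the right and rows downward; lengths in m; the calibration is good to about 2 mm. A picture is of the moment at which its call begins. camera_params takes no time and is no camera call.
A pose or a line that the arm cannot do raises ctrl.PlanningError and nothing moves.
- ctrl.close_job(): hands the job in; it is judged then, once.
The state is a dict: "time_s": time; "joint_positions": joint angles; "dq": joint speeds; "effort": joint torques, N m; "position": TCP position; "orientation": TCP orientation; "contact_force": force on the tool from outside, world axes, zero at the start; "moment": the same for the moment, N m; "width": finger opening in m; "finger_force": force on a finger pad.
Only numpy, scipy, OpenCV 4.12 (cv2) and the standard library are available. Lean on these libraries where they do the work, as an engineer would, in place of code of your own. Each camera call takes 0.05 s, during which the arm holds its last target. There are 200 camera calls.

### The job

Put the yellow torch on charge: first switch the charger off with the yellow-handled switch (over to its red mark), then lay the torch fully down in the charging dock, button up, with its black tail end at the brass contacts in the dock's black end, and only then switch the charger back on (over to the green mark). Do not drop the torch, leave the blue-handled stair-light switch on, and leave the bell, coaster, keys and glasses case where they are.

Things in the scene. Friction and masses are not known exactly. Their poses are not given: they have to be found in the camera images.
- charger_switch: the charger's isolator: fixed grey box 130 (x) x 80 (y) x 50 mm high; two cheeks at y = +-30 mm, up to 73 mm high, carry the lever. Origin: centre of the underside; x from its red (off) to its green (on) mark, away from the robot within 0.35 rad; z up. Pivot axis: along y, 60 mm above the origin. Left or right of the robot.
- charger_lever (a joint): the yellow-handled lever of the charger switch: angle from upright (rad): +0.6 = at the stop leaning to the green mark, on; -0.6 = leaning to the red mark, off. Over-centre: past upright it falls by itself to the stop on that side (about 2 N at the grip moves it). It starts on.
- charger_grip (a point): centre of the yellow grip of that lever, 80 mm from the pivot along the lever: a rounded block 34 mm wide along the pivot axis, 26 mm thick, 60 mm long (50 to 110 mm from the pivot) on a steel stem 22 x 12 mm. The point's z runs along the lever, away from the pivot
- stair_switch: the stair light's isolator, on the other side, same make: fixed grey box 130 (x) x 80 (y) x 50 mm high; two cheeks at y = +-30 mm, up to 73 mm high, carry the lever. Origin: centre of the underside; x from its red (off) to its green (on) mark, away from the robot within 0.35 rad; z up. Pivot axis: along y, 60 mm above the origin.
- stair_lever (a joint): the blue-handled lever of the stair switch: angle from upright (rad): +0.6 = at the stop leaning to the green mark, on; -0.6 = leaning to the red mark, off. Over-centre: past upright it falls by itself to the stop on that side (about 2 N at the grip moves it). It starts on and must stay on.
- stair_grip (a point): centre of the blue grip of that lever, 80 mm from the pivot along the lever: a rounded block 34 mm wide along the pivot axis, 26 mm thick, 60 mm long (50 to 110 mm from the pivot) on a steel stem 22 x 12 mm. The point's z runs along the lever, away from the pivot
- torch: loose yellow torch of square section, 170 mm long, about 0.25 kg, lying flat, button up. Origin: centre of its underside; x along it towards the lens, z up. Barrel x = -57 to 43 mm, 34 mm wide, from z = 6 to 40 mm; head x = 43 to 83 mm, 46 x 46 mm; black rubber tail x = -85 to -57 mm, 46 x 46 mm.
- dock: fixed charging dock, base 204 (x) x 100 (y) x 15 mm thick. Origin: centre of its underside; x from the tail end to the lens end, z up. Docked, the torch's origin is on point dock_floor and its x along the dock's x. Cheeks 12 mm thick, 58 mm apart, rise to 38 mm: black x = -86 to -56 mm, white x = 50 to 86 mm; the sides between them are open for the fingers.
- dock_floor (a point): centre of the dock's floor, 15 mm above the dock's origin
- dock_tail (a point): middle of the two brass contacts on the inner face (x = -93 mm) of the black end wall, which is 54 mm high; the white lip at the other end is 28 mm high, its inner face at x = 93 mm
- bell: small stainless steel bell, 34 mm wide, 35 mm high, origin at the centre of its underside; leave alone
- coaster: chunky blue ceramic coaster, 96 mm across, 12 mm high, origin at the centre of its underside; leave alone
- keys: two house keys on a bright green clip, 107 mm long along x, 47 mm wide, 8 mm high, origin on the underside near the middle; leave alone
- glasses_case: dark brown glasses case, 160 (x) x 62 (y) x 42 mm high, origin at the centre of its underside; leave alone
Not all that is in view belongs to the job. What is shaped like the charger_switch but turquoise is not meant.

How it is judged (in metres and radians):
On the way, in this order (a step that is already met when the one before it is completed fails the run):
1. the charger's lever is over at off (value of joint charger_lever below -0.45 rad), for 0.2 s.
2. the torch lies in the dock, tail at the contacts, while the charger is off (x of torch in the frame of dock between -0.014 and 0.014 m and y of torch in the frame of dock between -0.009 and 0.009 m and z of torch in the frame of dock between 0.009 and 0.02 m and angle between torch's own z axis and vertical below 0.1 rad and x of dock_tail in the frame of torch below -0.06 m and value of joint charger_lever below -0.45 rad), for 0.3 s.
3. the charger's lever is back at on with the torch in the dock (x of torch in the frame of dock between -0.014 and 0.014 m and y of torch in the frame of dock between -0.009 and 0.009 m and z of torch in the frame of dock between 0.009 and 0.02 m and angle between torch's own z axis and vertical below 0.1 rad and x of dock_tail in the frame of torch below -0.06 m and value of joint charger_lever above 0.45 rad), for 0.2 s.
At the end, for the whole second after the job is handed in: The torch rests on the dock's floor (underside within 6 mm below and 5 mm above it), level within 0.1 rad, lens at the lens end, within 14 mm along and 9 mm across of the dock's centre; the charger's lever and the stair lever are both at on (over +0.45 rad) (all of step 3 and value of joint stair_lever above 0.45 rad and linear speed of torch below 0.03 m/s); the robot touches nothing.
It fails at once if the stair-light lever is moved out of its on position (under 0.3 rad) (value of joint stair_lever below 0.3 rad).
It fails at once if the torch is dropped (falls freely faster than 0.8 m/s, some 33 mm) (contact force between the fingers and torch below 0.05 N and linear speed of torch above 0.8 m/s).
It fails at once if the bell, coaster, keys or glasses case is moved by more than 30 mm (distance of any of bell, coaster, keys, glasses_case from where it was at the start of the episode above 0.03 m).
It also fails if it takes over 64 s, if anything falls off the work surface, if the arm or the gripper's body presses on something with over 40 N, if the wrist force passes 120 N, or if a joint passes its speed limit or range.

## Working session

There is one attempt and no reset: what is moved stays moved. The work goes in short steps, each a Python script; the robot and the scene stay as the last script left them, time stands still between calls to the robot, and variables do not carry over. Pictures are saved under pics/ and viewed, at most 10 in all, crops included, and the job is handed in when it is done.

```bash
mkdir -p pics
python3 - <<'E'
from plant import ctrl
import cv2,numpy as np
for n in("scene","top"):
    p,d=ctrl.grab_frame(n); cv2.imwrite(f"pics/{n}0.png",cv2.resize(p[:,:,::-1],None,fx=1.5,fy=1.5)); np.savez(f"{n}0.npz",p=p,d=d)
    print(n,ctrl.camera_params(n))
print(ctrl.read_state(),ctrl.tcp_to_grasp)
E
```

```text
scene {'fx': 369.54743118280413, 'fy': 369.54743118280413, 'cx': 252.65789664025982, 'cy': 189.7194826877738, 'rvec': array([ 1.2088152 ,  2.05563979, -1.14407439]), 'tvec': array([ 0.21672658, -0.15635499,  1.54974844])}
top {'fx': 470.21290983586306, 'fy': 470.21290983586306, 'cx': 251.69541835249308, 'cy': 189.43079283375894, 'rvec': array([ 2.18497669, -2.1508243 ,  0.08595438]), 'tvec': array([0.07412742, 0.52328632, 1.36439557])}
{'time_s': 0.1, 'joint_positions': array([ 5.84059365e+01,  2.01209672e+01,  9.46720522e+01, -3.59375958e-04,
        6.52649565e+01, -4.84923809e+00]), 'dq': array([ 0.11436007, -0.04162125, -0.09656517, -0.00533615,  0.06018971,
        0.01432281]), 'effort': array([ 3.95947600e-04, -4.98031640e+01, -2.85701573e+01,  7.00264773e-02,
        2.40403949e-02, -4.98916825e-05]), 'position': array([0.24734909, 0.49090835, 0.21816613]), 'orientation': array([-1.79942204e+02, -4.57585829e-03,  1.53255323e+02]), 'contact_force': array([ 0.52919223,  0.60219093, -0.15369663]), 'moment': array([ 0.03055312, -0.02819972,  0.03180535]), 'finger_force': 0.0, 'width': 0.09315944358709607} 0.0188
```

View pics/scene0.png

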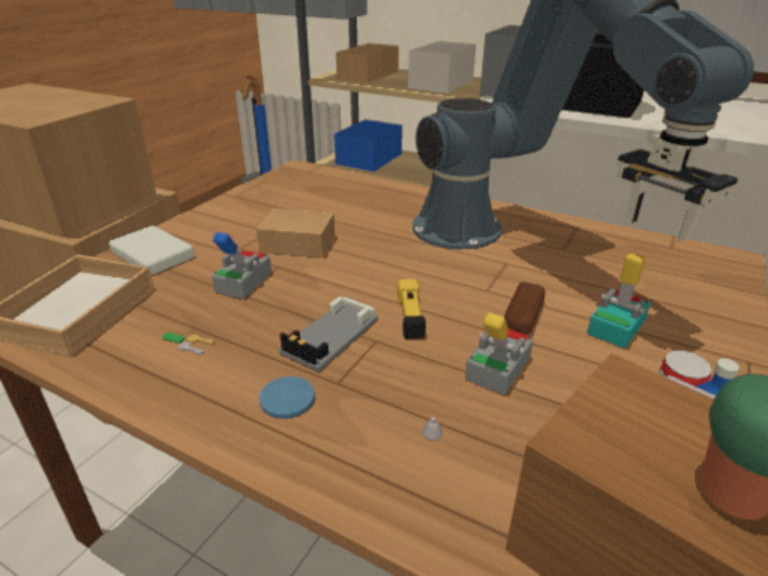

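View pics/top0.png

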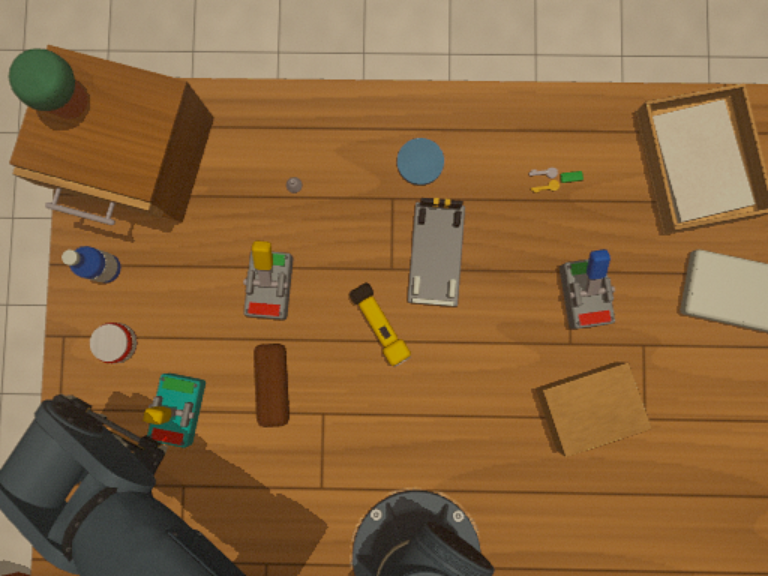

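Candidates, as 1.5x top-picture pixels:
- **Charger switch:** grey box with yellow grip at (268,280). The turquoise one with yellow grip at (175,410) is the decoy, and the blue-gripped one at (588,290) is the stair switch.
- **Torch:** yellow, at (380,325), tail at (361,294), lens at (397,352). The lever grip at (262,255) is also yellow.
- **Dock:** (437,252), black end at the top (440,203), far from the robot.

I choose the grey box with the yellow grip, and will check it in one crop while measuring.

```bash
cat > h.py <<'E'
import cv2,numpy as np
from plant import ctrl
def cloud(n,p,d):
    c=ctrl.camera_params(n); R=cv2.Rodrigues(np.array(c["rvec"]))[0]; t=np.array(c["tvec"]).ravel()
    v,u=np.mgrid[:d.shape[0],:d.shape[1]]
    X=np.dstack([(u-c["cx"])/c["fx"]*d,(v-c["cy"])/c["fy"]*d,d]).reshape(-1,3)
    W=((X-t)@R).reshape(*d.shape,3); W[d<=0]=np.nan
    return W
def grab(n):
    p,d=ctrl.grab_frame(n); return p,cloud(n,p,d)
def hsv(p): return cv2.cvtColor(p,cv2.COLOR_RGB2HSV)
def yellow(p): h=hsv(p); return (h[...,0]>20)&(h[...,0]<32)&(h[...,1]>200)&(h[...,2]>90)
def near(W,c,r): return np.hypot(W[...,0]-c[0],W[...,1]-c[1])<r
E
python3 - <<'E'
from h import *
D={n:np.load(n+"0.npz") for n in("scene","top")}
D={n:(z["p"],cloud(n,z["p"],z["d"])) for n,z in D.items()}
p,W=D["top"]
px=lambda u,v:W[int(v/1.5),int(u/1.5)]
for k,(u,v) in dict(box=(255,290),grip=(262,255),torch=(372,316),tail=(361,294),head=(397,352),dock=(437,250),stair=(588,300),case=(271,385),coaster=(420,160),decoy=(158,415)).items(): print(k,px(u,v).round(4))
def rect(P):
    (c,s,a)=cv2.minAreaRect(P[:,:2].astype(np.float32)); return np.round(c,4),np.round(s,4),round(a,2)
cs=px(268,285);to=px(375,320);do=px(437,252);st=px(588,300)
for n in D:
    p,W=D[n];Z=W[...,2];H=hsv(p);Y=yellow(p)
    print(n,"table z",np.nanmedian(Z[near(W,px(330,250),.05)]))
    for k,m in dict(
      boxtop=near(W,cs,.1)&(Z>.042)&(Z<.056),
      grip=near(W,cs,.1)&(Z>.095)&Y,
      torch=near(W,to,.12)&(Z>.015),
      barrel_y=near(W,to,.12)&(Z>.015)&Y,
      tail=near(W,to,.12)&(Z>.015)&(H[...,2]<70),
      dock=near(W,do,.14)&(Z>.008),
      dockfloor=near(W,do,.04)&(Z>.005),
      dblack=near(W,do,.14)&(Z>.03)&(H[...,2]<70)&(W[...,0]>do[0]),
      stairtop=near(W,st,.1)&(Z>.042)&(Z<.056),
      case=near(W,px(271,385),.12)&(Z>.02),
      red=near(W,cs,.12)&(Z>.03)&((H[...,0]<6)|(H[...,0]>174))&(H[...,1]>170),
      green=near(W,cs,.12)&(Z>.03)&(H[...,0]>50)&(H[...,0]<75)&(H[...,1]>150)).items():
        P=W[m]; 
        if len(P)>5: print(" ",k,len(P),"mean",P.mean(0).round(4),"zpc",np.percentile(P[:,2],[5,50,95]).round(4),"rect",*rect(P))
p=D["top"][0][140:250,130:300,::-1]; cv2.imwrite("pics/crop.png",cv2.resize(p,None,fx=4,fy=4,interpolation=2))
E
```

```text
box [0.5054 0.3183 0.0542]
grip [0.5605 0.2921 0.1462]
torch [0.4604 0.0919 0.0404]
tail [0.5001 0.1156 0.0495]
head [0.3916 0.0445 0.0458]
dock [ 0.595  -0.0337  0.0151]
stair [ 0.4952 -0.3227  0.0512]
case [0.3244 0.2861 0.0399]
coaster [0.7773 0.0011 0.0155]
decoy [0.2759 0.4599 0.1685]
scene table z 0.02199856439245617
  boxtop 641 mean [0.5431 0.2993 0.0508] zpc [0.0448 0.0515 0.0543] rect [0.5211 0.296 ] [0.0806 0.1295] 84.5
  torch 656 mean [0.474  0.0671 0.0363] zpc [0.0166 0.04   0.0483] rect [0.4704 0.0377] [0.1728 0.1346] 32.12
  tail 183 mean [0.5105 0.115  0.0355] zpc [0.0174 0.0373 0.0483] rect [0.4698 0.099 ] [0.1097 0.0423] 22.9
  dock 1621 mean [ 0.601  -0.0288  0.0236] zpc [0.0126 0.0179 0.0517] rect [ 0.5885 -0.0341] [0.1022 0.2081] 85.87
  dockfloor 326 mean [ 0.5891 -0.0331  0.017 ] zpc [0.0149 0.017  0.0189] rect [ 0.5885 -0.034 ] [0.0761 0.0766] 65.91
  dblack 222 mean [ 0.6825 -0.0315  0.0423] zpc [0.0315 0.0406 0.0559] rect [ 0.6697 -0.0379] [0.0823 0.0446] 86.72
  stairtop 375 mean [ 0.5292 -0.3178  0.0511] zpc [0.0442 0.0521 0.0549] rect [ 0.5146 -0.3274] [
[... 1025 characters left out ...]
 ] [0.2567 0.2313] 32.72
  dockfloor 561 mean [ 0.588  -0.0334  0.0156] zpc [0.0103 0.0157 0.0203] rect [ 0.5888 -0.0336] [0.0783 0.0774] 0.79
  dblack 166 mean [ 0.6702 -0.036   0.0434] zpc [0.0323 0.0416 0.0562] rect [ 0.6658 -0.0373] [0.0806 0.0463] 86.02
  stairtop 757 mean [ 0.498  -0.3201  0.0502] zpc [0.045  0.0504 0.0548] rect [ 0.5104 -0.3248] [0.1295 0.0811] 8.69
  case 1719 mean [0.2942 0.3082 0.2067] zpc [0.0321 0.0427 0.5817] rect [0.305  0.2955] [0.1175 0.1968] 66.31
  red 145 mean [0.469  0.3008 0.0519] zpc [0.0475 0.0518 0.0565] rect [0.4692 0.3016] [0.0596 0.0217] 85.6
  green 41 mean [0.5653 0.2763 0.0518] zpc [0.0485 0.0521 0.0553] rect [0.5647 0.2752] [0.0182 0.0214] 0.41
```

View pics/crop.png

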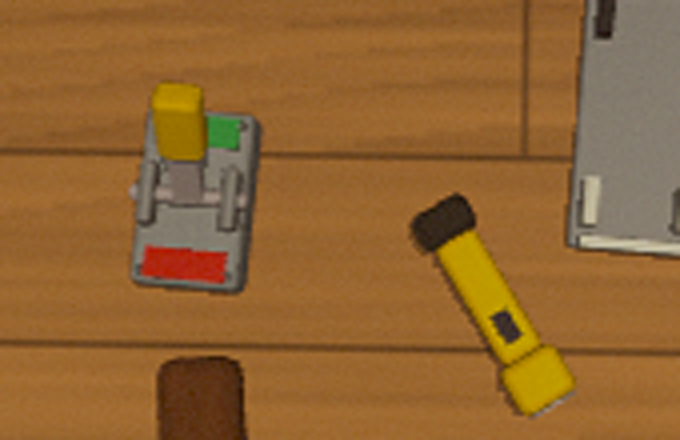

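The crop confirms it: a grey box with the yellow grip leaning over the green mark (crop px 178,120). The torch's black tail is at (443,222) and its head at (538,380). Next I refine the fits and switch the charger off.

```bash
cat >> h.py <<'E'
SW=np.array([.5195,.297]); SWY=np.radians(-4.7)
def sw(x,y=0): c,s=np.cos(SWY),np.sin(SWY); return SW+[c*x-s*y,s*x+c*y]
def P(xy,z): return [float(xy[0]),float(xy[1]),z]
E
cat > off.py <<'E'
from h import *
for n in("scene","top"):
    z=np.load(n+"0.npz");p=z["p"];W=cloud(n,p,z["d"]);Z=W[...,2]
    for k,m in dict(torch=near(W,(.444,.078),.11)&(Z>.02)&(W[...,1]>.015)&(W[...,0]<.56),
                    dock=near(W,(.589,-.034),.13)&(Z>.009)&(W[...,1]<.03)&(W[...,0]>.47)&(W[...,0]<.705)).items():
        m=cv2.morphologyEx(m.astype(np.uint8),cv2.MORPH_OPEN,np.ones((3,3)))>0
        Q=W[m]; c,s,a=cv2.minAreaRect(Q[:,:2].astype(np.float32)); print(n,k,len(Q),np.round(c,4),np.round(s,4),round(a,2))
O=[180,0,175.3]
ctrl.move_gripper(0.0)
ctrl.reach(P(sw(.11),.25),O)
ctrl.line_to(P(sw(.11),.118),rate=.2)
hit=ctrl.line_to(P(sw(-.008),.118),rate=.12)
s=ctrl.read_state(); print(s["position"],s["contact_force"])
ctrl.line_to(P(sw(.06),.13),rate=.2); ctrl.line_to(P(sw(.06),.27),rate=.25)
p,W=grab("top"); m=near(W,SW,.12)&(W[...,2]>.1)&(W[...,2]<.17)&yellow(p); print("grip",m.sum(),W[m].mean(0)-[*SW,0],ctrl.read_state()["time_s"])
E
python3 off.py
```

```text
scene torch 482 [0.4465 0.0758] [0.1727 0.0455] 31.73
scene dock 1589 [ 0.5885 -0.0342] [0.1021 0.2081] 85.69
top torch 749 [0.4436 0.0781] [0.1701 0.0457] 32.08
top dock 2292 [ 0.587  -0.0321] [0.1    0.2042] 86.16
[0.51212538 0.29763974 0.11815428] [ 0.67209664 -0.51692237 -0.36789456]
grip 0 [nan nan nan] 6.3333off.py:15: RuntimeWarning: Mean of empty slice.
  p,W=grab("top"); m=near(W,SW,.12)&(W[...,2]>.1)&(W[...,2]<.17)&yellow(p); print("grip",m.sum(),W[m].mean(0)-[*SW,0],ctrl.read_state()["time_s"])
  ret = um.true_divide(
```

```bash
cat >> h.py <<'E'
TO=np.array([.4445,.0774]); TY=32.0; DK=np.array([.5877,-.0332]); DY=-4.1
E
python3 - <<'E'
from h import *
ctrl.move_gripper(.07)
ctrl.reach(P(TO,.16),[180,0,TY])
p,W=grab("top"); m=near(W,SW,.12)&(W[...,2]>.1)&(W[...,2]<.17)&yellow(p); print("grip",m.sum(),W[m].mean(0)-[*SW,0])
q,_=ctrl.grab_frame("scene"); cv2.imwrite("pics/s1.png",cv2.resize(q[:,:,::-1][100:320,120:440],None,fx=2.3,fy=2.3))
s=ctrl.read_state(); print(s["time_s"],s["joint_positions"].round(1),s["position"])
E
```

```text
grip 205 [-0.04797157  0.00150058  0.1418239 ]
9.5083 [  4.   14.4 112.1   0.   53.5  61.9] [0.44475977 0.07755441 0.16010148]
```

View pics/s1.png

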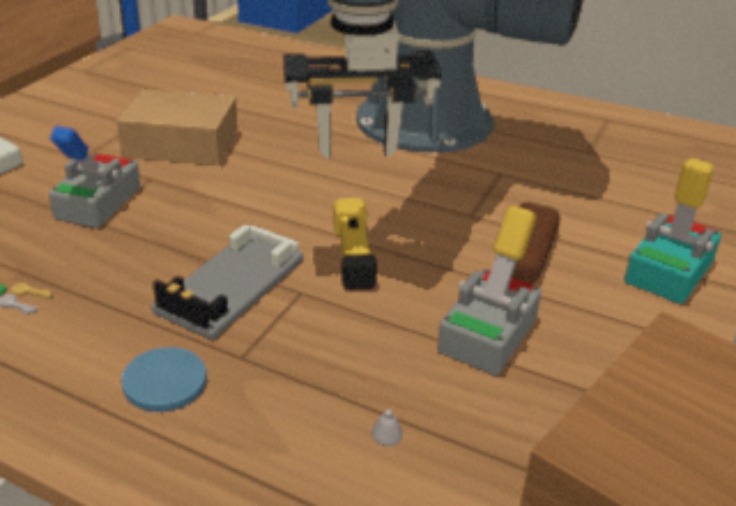

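The yellow lever now leans to red (px 515,232) and the torch (355,245) is untouched. The grip measures 48 mm to the red side. Next: grasp and dock.

Run:
```python
from h import *
print(ctrl.line_to(P(TO,.008),rate=.12,threshold=12))
ctrl.move_gripper(.0,grasp_force=25)
s=ctrl.read_state(); print("w",s["width"],s["finger_force"],s["position"])
ctrl.line_to(P(TO,.13),rate=.12)
ctrl.reach(P(DK,.13),[180,0,DY])
s=ctrl.read_state(); print(s["width"],s["contact_force"],s["orientation"])
for n in("top","scene"):
    p,W=grab(n);Z=W[...,2];Y=yellow(p)&near(W,DK,.15)&(Z>.08)&(Z<.2); K=(hsv(p)[...,2]<60)&near(W,DK+[.07,-.005],.03)&(Z>.08)&(Z<.18)
    for k,m in(("yel",Y),("tail",K)):
        Q=W[m]
        if len(Q)>5: c,sz,a=cv2.minAreaRect(Q[:,:2].astype(np.float32)); print(n,k,len(Q),Q.mean(0).round(4),np.percentile(Q[:,2],[5,95]).round(3),np.round(c,4),np.round(sz,4),a)
q,_=ctrl.grab_frame("scene"); cv2.imwrite("pics/s2.png",cv2.resize(q[:,:,::-1][100:320,120:440],None,fx=2.3,fy=2.3)); print(ctrl.read_state()["time_s"])
```

```text
False
w 0.03382755269137406 24.998548328876495 [0.44454405 0.07739338 0.00804066]
0.03367294313856283 [ 0.32028536  0.81923223 -2.97545555] [-1.79982402e+02  1.11847890e-01 -4.04095498e+00]
scene tail 237 [ 0.6662 -0.0309  0.153 ] [0.133 0.169] [ 0.6634 -0.034 ] [0.0215 0.0412] 5.18336820602417
13.6583
```

View pics/s2.png

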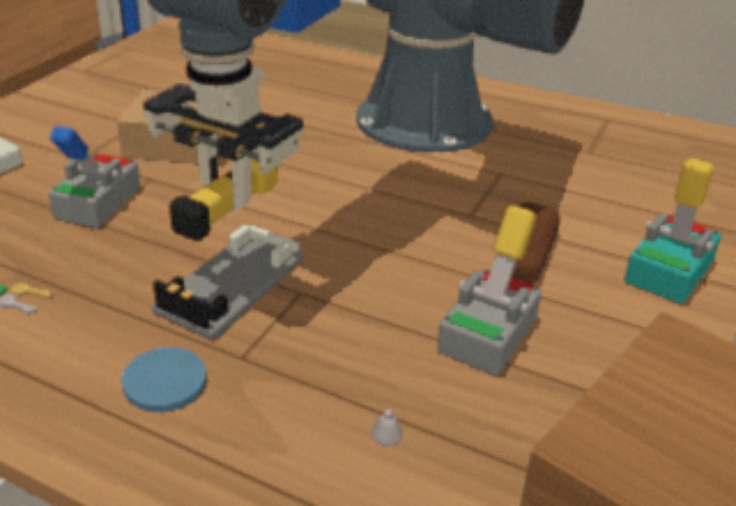

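The torch is held level over the dock, tail (px 190,217) above the black contact end (190,297) and lens at the white lip. Lowering.

Run:
```python
from h import *
print(ctrl.line_to(P(DK,.065),rate=.12))
h=ctrl.line_to(P(DK,.022),rate=.04,threshold=10)
s=ctrl.read_state(); print(h,s["position"],s["contact_force"],s["orientation"])
```

```text
False
True [ 0.5874095  -0.03316613  0.02298853] [-0.75522579  0.69535062  5.17728361] [-1.79996245e+02  5.95113149e-02 -4.10099095e+00]
```

Run:
```python
from h import *
ctrl.move_gripper(.06); ctrl.line_to(P(DK,.16),rate=.15)
ctrl.move_gripper(0.0)
ctrl.reach(P(sw(-.12),.25),[180,0,175.3])
for n in("top","scene"):
    p,W=grab(n);Z=W[...,2]
    c,s=np.cos(np.radians(DY+180)),np.sin(np.radians(DY+180)); D=(W[...,:2]-DK)@np.array([[c,-s],[s,c]])
    m=(abs(D[...,1])<.05)&(abs(D[...,0])<.1)&(Z>.045)
    for k,mm in(("all",m),("yel",m&yellow(p))):
        Q=D[mm]; print(n,k,len(Q),np.percentile(Q,[2,98],axis=0).round(4).tolist(),np.percentile(Z[mm],[5,50,95]).round(4))
    cv2.imwrite(f"pics/{n}3.png",cv2.resize(p[:,:,::-1][100:320,120:440],None,fx=2.3,fy=2.3))
print(ctrl.read_state()["time_s"])
```

```text
top all 854 [[-0.0984, -0.0296], [0.0832, 0.022]] [0.0496 0.0563 0.0636]
top yel 559 [[-0.0941, -0.0211], [0.0809, 0.0176]] [0.0496 0.0562 0.0633]
scene all 596 [[-0.0985, -0.024], [0.0731, 0.0246]] [0.0475 0.0568 0.0633]
scene yel 1 [[0.0714, -0.0203], [0.0714, -0.0203]] [0.0465 0.0465 0.0465]
20.275
```

View pics/top3.png

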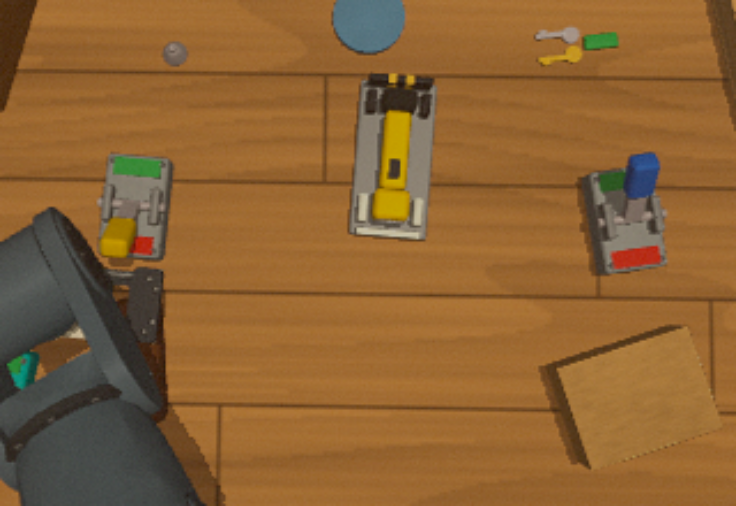

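View pics/scene3.png

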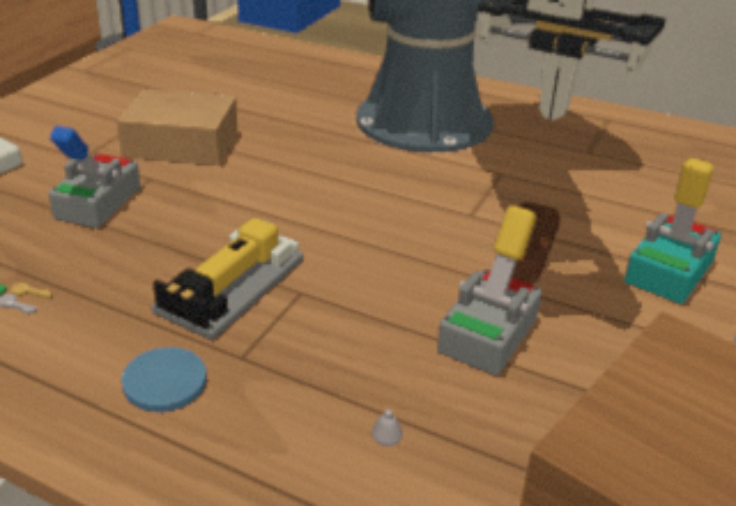

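The torch lies between the cheeks, button up, tail at the contacts (top px 400,95). Its top surfaces match a floor height of 15 mm, and the lever is still at red. Now I switch on.

Run:
```python
from h import *
ctrl.line_to(P(sw(-.11),.118),rate=.2)
ctrl.line_to(P(sw(.010),.118),rate=.12)
ctrl.line_to(P(sw(-.06),.13),rate=.2); ctrl.line_to(P(sw(-.06),.27),rate=.25)
ctrl.reach([.25,.40,.30],[180,0,153])
for n in("top","scene"):
    p,W=grab(n); m=near(W,SW,.12)&(W[...,2]>.1)&(W[...,2]<.17)&((hsv(p)[...,0]>18)&(hsv(p)[...,0]<34)&(hsv(p)[...,1]>150)); print("grip",m.sum(),W[m].mean(0)-[*SW,0])
cv2.imwrite("pics/s4.png",cv2.resize(p[:,:,::-1][100:320,120:440],None,fx=2.3,fy=2.3)); s=ctrl.read_state();print(s["time_s"],s["contact_force"])
```

```text
grip 236 [ 0.04211565 -0.0046569   0.13952492]
grip 217 [ 0.05742956 -0.00191264  0.13879193]
24.475 [-0.34001771 -0.9885662  -0.11305107]
```

View pics/s4.png

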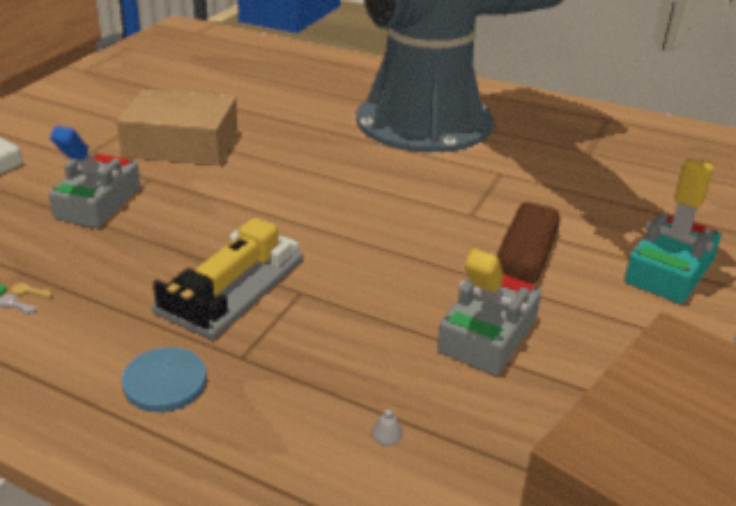

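The yellow lever is back at green (px 484,270), the torch is docked, the blue lever is still on and the arm is clear.

```bash
python3 -c "
from plant import ctrl
print(ctrl.close_job())"
```

```text
the job is handed in; nothing more can be done
None
```

The job is handed in at about 24.5 s of the 64 s allowed: I switched the charger off, docked the torch button up with its tail at the contacts, and switched the charger back on; the last pictures show the stair lever still on and the other objects in place, but no verdict was returned.

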